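Clamp a meter box in the bench jig

TASK

Slide the die-cast meter box along the jig plate, without lifting it, until it sits squarely against the low end stop in the marked place under the clamp. Then swing the clamp arm over it as far as it goes, screw the lever-headed axle in clockwise with its raised lever until it is snug, and only then fold the lever down flat. Leave the other things on the bench where they are.

Things in the scene. Friction and masses are not known exactly. Their poses are not given: they have to be found in the camera images.
- bed: the jig, bolted down: dark steel plate 190 mm (its x) by 400 mm (its y, -230 to +170 mm), 12 mm thick; origin at bench level. White corner marks show the place under the clamp (x 0, y -60 mm) and the waiting place (x 0, y about +90 mm); the clamp's post, 30 mm thick, stands at x 0, y -190 mm
- work_spot (a point): centre of the marked place under the clamp, on the plate's top (12 mm above the bench). 42.5 mm from it towards the plate's -y is the flat face of the end stop, an aluminium bar 110 mm long (along x), 15 mm thick, 25 mm high
- meter_box: loose die-cast aluminium box with a panel meter on each short end: 110 mm (its x) by 85 mm (its y), 52 mm high, about 0.6 kg; origin at the centre of its underside. It waits near the waiting place, within 10 degrees of square to the plate, and is to be pushed in the plate's -y direction till its long side meets the end stop
- clamp_arm (a joint): swing of the clamp arm about its post, rad, growing clockwise from above: at 0 the arm points along the plate's -x, at its stop 1.571 along the plate's +y, its axle over the marked place. Starts between 0.05 and 0.4, stays where left, takes 0.9 N m to move (12 N at mid-arm). Aluminium bar 24 mm wide, reaching 153 mm from the post's axis, underside 76 and top 100 mm above the bench (12 mm over the box)
- post_top (a point): point on the post's axis (the arm's swing axis) at the height of the arm's top face, 100 mm above the bench
- axle_centre (a point): point on the upright axis of the lever-headed axle, 130 mm out along the arm from the post's axis, at the height of the arm's top face, 100 mm above the bench. Nothing but the lever itself stands in the lever's circle above the arm
- axle (a joint): turn of the axle, rad, growing clockwise from above: 0 is snug (a hard stop), -4 means 4 rad still to screw. Starts between -5.6 and -4.4, takes 0.06 N m, sinks 8 mm a turn till its rubber foot meets the box's lid. From above the lever points along the arm away from the post at 0, and is turned anticlockwise from there by the angle still to screw
- lever (a joint): fold of the lever about the cross pin in the axle's head, rad: 0 is raised (sloping up and outwards at 40 degrees), 0.7 is folded flat (level, a hard stop). Starts between 0 and 0.08, stays where left, takes 0.3 N m (about 5 N down at mid-lever)
- lever_tip (a point): outer end of the lever's upper face. The lever is a straight flat bar 16 mm wide and 10 mm thick, black at its end, and reaches 112 mm from the cross pin. The pin is on the axle's axis, 112 mm above the bench when snug, up to 7 mm higher at the start; so the raised tip is about 85 mm out and 180 to 196 mm above the bench. Folded, the lever's top is 117 mm above the bench
- screwdriver: bystander: black-handled screwdriver lying on the bench to the robot's right
- gear_motor: bystander: gear motor about 140 mm long lying on the bench to the robot's right, origin at its underside
- mug: bystander: white mug, 95 mm high, standing on the bench to the robot's left
Not all that is in view belongs to the job. Of the things like the meter_box, leave any that is brown or pink; of the rest the smaller one is meant.

How it is judged (in metres and radians):
On the way, in this order (a step that is already met when the one before it is completed fails the run):
1. the box is slid to the marked place against the end stop (horizontal distance between meter_box and work_spot below 0.014 m and angle between the x axis of meter_box and the x axis of bed, either way round below 0.12 rad), for 0.2 s.
2. the clamp arm is swung over the box to its stop (value of joint clamp_arm above 1.52 rad), for 0.2 s.
3. the axle is screwed in until snug, its lever still raised (value of joint axle above -0.15 rad and value of joint lever below 0.45 rad), for 0.2 s.
4. the lever is folded flat (value of joint lever above 0.62 rad), for 0.2 s.
At the end, for the whole second after the job is handed in: the box rests within 14 mm of the centre of the marked place and square to the plate within 0.12 rad, the clamp arm is at its stop (above 1.52 rad), the axle is snug (within 0.15 rad of its stop) and the lever is folded (above 0.62 rad) (all of step 1 and value of joint clamp_arm above 1.52 rad and value of joint axle above -0.15 rad and value of joint lever above 0.62 rad and linear speed of meter_box below 0.02 m/s); the robot touches nothing.
It fails at once if the box is lifted or tipped instead of slid (height (world z) of meter_box above 0.022 m or angle between meter_box's own z axis and vertical above 0.15 rad).
It fails at once if a bystander is disturbed (distance of any of screwdriver, gear_motor, mug from where it was at the start of the episode above 0.03 m).
It also fails if it takes over 72 s, if anything falls off the work surface, if the arm or the gripper's body presses on something with over 40 N, if the wrist force passes 120 N, or if a joint passes its speed limit or range.

ROBOT

A 6-joint arm with a two-finger parallel gripper is mounted at the origin on the work surface. World frame = base frame: x ahead of the robot, y to its left, z up, the work surface at z = 0. Lengths are in mm, angles in degrees, forces in N, time in s.
With the tool pointing down it reaches from about 350 to 850 mm from the base axis. Payload 8.1 kg.
Tool frame: the origin (TCP) lies midway between the tips of the shut fingers; the grasp point (between the pads) lies 19 mm behind it; z points along the fingers, y is the line along which they close (so a half turn about z gives the same grasp; the last joint's range is limited). The gripper opens to 85 mm and grips with 20 to 120 N. Pads are 22 mm wide; open, the fingers measure 114 mm over their backs; the gripper's body (76 mm by 85 mm) begins 54 mm behind the grasp point. The pads swing forward as they close: fully open they stand 13 mm farther back than shut.
Start: joints at [60.653, 7.471, 85.268, -0, 87.261, -4.893], TCP at [248.356, 546.191, 203.592] pointing down, gripper open.
Joint ranges: [-169.43, 169.43], [-51.17, 129.36], [1.28, 143.12], [-76.62, 256.62], [0, 156.53], [-152.29, 152.29]. Speed limits (degrees/s): [136.94, 136.94, 159.86, 180, 180, 180].

INTERFACE

Orientations are given as [roll, pitch, yaw] about the fixed x, y, z axes, in that order (R = Rz(yaw) Ry(pitch) Rx(roll)).
In Python, from bench import sense, snapshot, camera_params, hand_in, masks_of, pinpoint gives the robot as it stands.
- The arm moves only by the tool step_arm, never from a script. Its argument "targets" is a list of rows, each an object with "angular": the turn, a rotation vector about the tool's x, y, z scaled (see below), a list of three; "dp": the shift along the tool's x, y, z scaled (see below), a list of three; "fingers": the closure, from 0 (fully open) to 1 (shut). A call has exactly 8 rows; each row is the pose to reach, as a shift and turn from the pose commanded when the call began, along the tool's axes at that moment, turning the shorter way round; what a row does not reach only later rows make up. The controller multiplies each number of a shift by 0.2 m and each number of a turn by 180 degrees. A row lasts 1/8 s, in which the tool goes at most 62.5 mm and 10.7 degrees, less where a joint would pass 70% of its speed; a pose out of reach is approached as far as the arm can. A call with a number of a shift or a turn outside -1 to 1 is refused whole. A call with a gripper value outside its range is refused whole. The fingers move at their own pace and stop on an object; "newtons" is the grip in N (left out, the last holds). Time passes only in rows, so rows that repeat a pose let the fingers close, or fill a call up. It gives the time, the measured TCP pose, the force, the opening and the grip force at its end, in the units of the state.
- sense(): the state, without advancing time (a new reading comes with each control period).
- snapshot(name): name is "scene" or "top" or "wrist"; returns the picture (384x512x3 uint8, blue, green, red); there is no depth.
- camera_params(name): a dict with "vfov" (degrees; the focal length in pixels is half the picture's height over the tangent of half this angle, whatever the lens; pixels are square), "cx", "cy" (the principal point, pixels), "R" (3x3) and "t" (3): a world point X has camera coordinates R X + t. Camera axes: x right, y down, z forward; pixel columns grow to the right and rows downward; lengths in mm; the calibration is good to about 2 mm. A picture is of the moment at which its call begins: read the wrist's pose just before it. camera_params takes no time and is no camera call; for the wrist camera it gives the pose at the moment of the call.
- hand_in(): hands the job in; it is judged then, once.
Trained networks look in the newest picture that a camera, given by its name, has taken for a name from the list of things; names that differ only in an ending like _2 or _b are one class to them, and where a whole thing is asked for, a point or a joint stands for the part that bears it (a point fixed in the world has none). Each returns a list of dicts, best first, with "conf" (0 to 1); they miss things now and then, are a little off and sometimes report something else, mostly with a low value. They report only what shows in the picture. A call takes as long as a camera call. They do not tell look-alikes from the thing itself.
- masks_of(camera, label): "pixels" (384x512 bool, what is visible of it) and "at" ([column, row] in pixels, amid what is visible of it).
- pinpoint(camera, label): "at" ([column, row] in pixels: a listed point, or the origin of a listed thing).
The state is a dict: "time": time; "joint_pos": joint angles; "qd": joint speeds; "joint_efforts": joint torques, N m; "tool_pos": TCP position; "tcp_rot": TCP orientation; "ft_force": force on the tool from outside, world axes, zero at the start; "wrist_torque": the same for the moment, N m; "finger_gap": finger opening in mm; "grip_force": force on a finger pad.
Only numpy, scipy, OpenCV 4.12 (cv2) and the standard library are available. Lean on these libraries where they do the work, as an engineer would, in place of code of your own. Each camera call takes 0.05 s, during which the arm holds its last target. There are 200 camera calls.

## Working session

There is one attempt and no reset: what is moved stays moved. The work goes in short steps, Python scripts to look and compute and a tool call to move; the robot and the scene stay as the last step left them, time stands still between calls to the robot, and variables do not carry over. Pictures are saved under pics/ and viewed, at most 10 in all, crops included, and the job is handed in when it is done.

Besides the shell and the picture viewer there is one more tool, called after "Call:" by a JSON object that holds its "fn" and its "kwargs". step_arm: Moves the arm, as the interface text tells. Its arguments: {"type":"object","properties":{"targets":{"type":"array","items":{"type":"object","properties":{"angular":{"type":"array","items":{"type":"number","minimum":-1,"maximum":1}},"dp":{"type":"array","items":{"type":"number","minimum":-1,"maximum":1}},"fingers":{"type":"number"}}}},"newtons":{"type":"number"}},"required":["targets"]}

```bash
mkdir -p pics; cat > h.py <<'E'
import numpy as np, cv2
from bench import *
from scipy.spatial.transform import Rotation as Ro
def ray(cam,px,z):
    p=camera_params(cam); f=192/np.tan(np.radians(p['vfov'])/2)
    R=np.array(p['R']);t=np.array(p['t']).ravel()
    d=R.T@np.array([(px[0]-p['cx'])/f,(px[1]-p['cy'])/f,1]); c=-R.T@t
    return c+d*(z-c[2])/d[2]
def proj(cam,X):
    p=camera_params(cam); f=192/np.tan(np.radians(p['vfov'])/2)
    v=np.array(p['R'])@np.array(X)+np.array(p['t']).ravel()
    return np.array([p['cx']+f*v[0]/v[2],p['cy']+f*v[1]/v[2]])
def tri(a,pa,b,pb):
    A=[];B=[]
    M=np.zeros((3,3));v=np.zeros(3)
    for c,p in((a,pa),(b,pb)):
        x0=ray(c,p,0);x1=ray(c,p,200);d=(x1-x0)/np.linalg.norm(x1-x0);P=np.eye(3)-np.outer(d,d);M+=P;v+=P@x0
    return np.linalg.solve(M,v)
E
python3 - <<'E'
from h import *
a=snapshot('scene');b=snapshot('top')
cv2.imwrite('pics/1.png',cv2.resize(a,(800,600)));cv2.imwrite('pics/2.png',cv2.resize(b,(800,600)))
hs=dict(work_spot=12,meter_box=12,post_top=100,axle_centre=100,lever_tip=190,bed=0,mug=0,gear_motor=0,screwdriver=10)
for c in('scene','top'):
  p=camera_params(c);print(c,np.round(-np.array(p['R']).T@np.array(p['t']).ravel()))
  for n,z in hs.items():
    for r in pinpoint(c,n)[:3]: print(c,n,np.round(r['at']),round(r['conf'],2),np.round(ray(c,r['at'],z)))
print(sense())
E
```

```text
scene [1115. -926. 1168.]
scene work_spot [268. 224.] 0.75 [634.  -1.  12.]
scene meter_box [344. 181.] 0.98 [785. 318.  12.]
scene meter_box [332. 242.] 0.8 [853.  27.  12.]
scene meter_box [282. 199.] 0.72 [621. 128.  12.]
scene post_top [245. 237.] 0.62 [ 633. -150.  100.]
scene axle_centre [211. 225.] 0.91 [ 515. -158.  100.]
scene lever_tip [223. 181.] 0.53 [500. -49. 190.]
scene bed [271. 215.] 0.87 [618.  52.   0.]
scene mug [314. 147.] 0.75 [602. 468.   0.]
scene gear_motor [204. 319.] 0.59 [ 636. -398.    0.]
scene screwdriver [160. 302.] 0.63 [ 493. -417.   10.]
top [ 367.   39. 1665.]
top work_spot [264. 187.] 0.69 [621. -25.  12.]
top work_spot [134. 193.] 0.38 [593. 461.  12.]
top meter_box [229. 249.] 0.95 [390. 104.  12.]
top meter_box [224. 183.] 0.93 [635. 127.  12.]
top meter_box [166. 151.] 0.93 [758. 349.  12.]
top post_top [296. 179.] 0.91 [ 637. -137.  100.]
top axle_centre [299. 217.] 0.69 [ 501. -146.  100.]
top lever_tip [273. 216.] 0.7 [496. -47. 190.]
top bed [247. 190.] 0.68 [612.  40.   0.]
top bed [276. 213.] 0.63 [526. -72.   0.]
top mug [131. 194.] 0.56 [594. 478.   0.]
top gear_motor [361. 184.] 0.94 [ 640. -393.    0.]
top screwdriver [365. 223.] 0.74 [ 490. -401.   10.]
{'time': 1.0, 'joint_pos': array([ 6.06517072e+01,  7.46910795e+00,  8.52668408e+01, -2.56251132e-04,
        8.72599587e+01, -4.89144280e+00]), 'qd': array([-0.09134222, -0.04347266,  0.05482704,  0.07177892,  0.07322517,
        0.06490136]), 'joint_efforts': array([-1.29373366e-03, -5.69327295e+01, -5.00876355e+01, -2.60662073e-04,
        1.56277027e-03, -1.54364346e-05]), 'tool_pos': array([248.38287104, 546.20144095, 203.62290282]), 'tcp_rot': array([1.79995944e+02, 6.03991126e-04, 1.55543162e+02]), 'ft_force': array([ 0.34087062, -0.88520587,  0.21294494]), 'wrist_torque': array([-0.0305416 , -0.03757132,  0.03525064]), 'grip_force': 0.0, 'finger_gap': 85.26476955452783}
```

View pics/1.png

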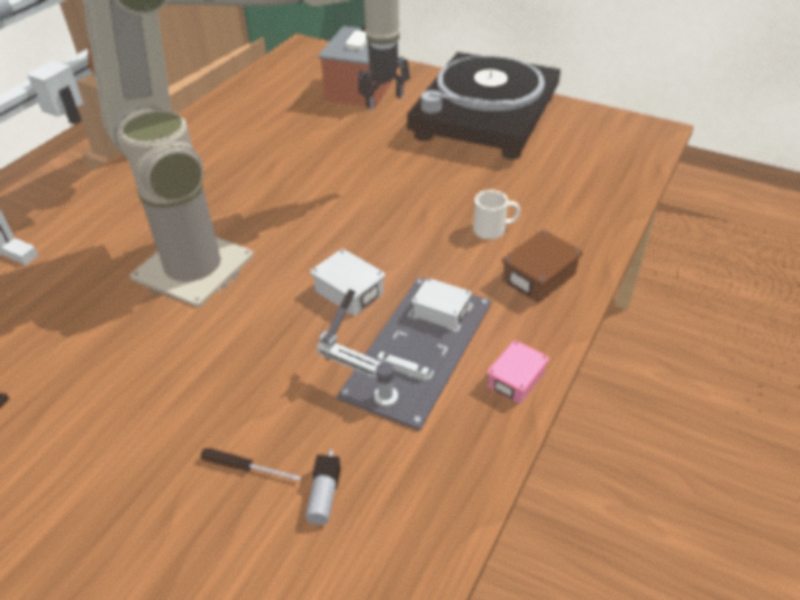

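View pics/2.png

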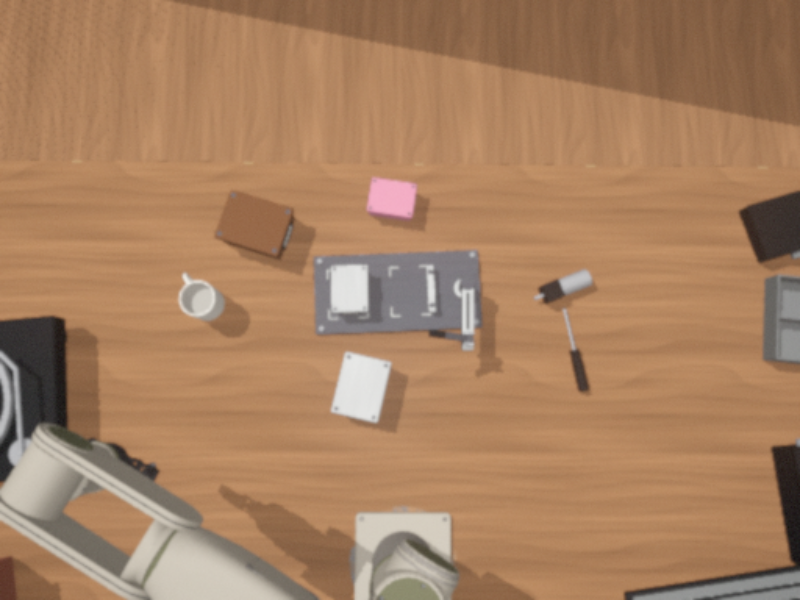

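The scene shows the jig with the small white box at about (440,305) on the plate. The larger white box (347,280) lies off the plate, and the clamp arm points towards the robot. In the top view the plate spans (314..480, 250..334), the box is at (350,289) and the arm's free end is at (468,345), with the lever pointing left to (432,334).

Call:
{"fn": "step_arm", "kwargs": {"targets": [{"angular": [0, 0, 0.06], "dp": [-0.2, -0.06, -0.15], "fingers": 0}, {"angular": [0, 0, 0.12], "dp": [-0.4, -0.12, -0.3], "fingers": 0}, {"angular": [0, 0, 0.18], "dp": [-0.6, -0.18, -0.45], "fingers": 0}, {"angular": [0, 0, 0.24], "dp": [-0.8, -0.25, -0.6], "fingers": 0}, {"angular": [0, 0, 0.3], "dp": [-1, -0.32, -0.75], "fingers": 0}, {"angular": [0, 0, 0.35], "dp": [-1, -0.32, -0.75], "fingers": 0}, {"angular": [0, 0, 0.35], "dp": [-1, -0.32, -0.75], "fingers": 0}, {"angular": [0, 0, 0.35], "dp": [-1, -0.32, -0.75], "fingers": 0}]}}

```text
time: 2.0
tool_pos: [403.4, 405.3, 352.9]
tcp_rot: [-179.9, 0.0, 92.8]
ft_force: [0.2, -1.0, -0.9]
finger_gap: 85.5
grip_force: 0.0
```

Call:
{"fn": "step_arm", "kwargs": {"targets": [{"angular": [0, 0, 0], "dp": [-0.2, 0.2, 0], "fingers": 0.5}, {"angular": [0, 0, 0], "dp": [-0.4, 0.4, 0], "fingers": 0.5}, {"angular": [0, 0, 0], "dp": [-0.6, 0.6, 0], "fingers": 0.5}, {"angular": [0, 0, 0], "dp": [-0.8, 0.8, 0], "fingers": 0.5}, {"angular": [0, 0, 0], "dp": [-1, 1, 0], "fingers": 0.5}, {"angular": [0, 0, 0], "dp": [-1, 1, 0], "fingers": 0.5}, {"angular": [0, 0, 0], "dp": [-1, 1, 0], "fingers": 0.5}, {"angular": [0, 0, 0], "dp": [-1, 1, 0], "fingers": 0.5}]}}

```text
time: 3.0
tool_pos: [611.8, 215.6, 353.8]
tcp_rot: [180.0, -0.0, 92.7]
ft_force: [0.3, 0.7, -0.3]
finger_gap: 42.6
grip_force: 0.0
```

```bash
cat >> h.py <<'E'
def go(X,yaw=None):
    s=sense();R=Ro.from_euler('xyz',s['tcp_rot'],degrees=True).as_matrix()
    print('tcp',np.round(s['tool_pos'],1),'dp',np.round(R.T@(np.array(X)-s['tool_pos'])/200,3),'ang z',None if yaw is None else np.round(-(yaw-s['tcp_rot'][2])/180,3))
E
python3 - <<'E'
from h import *
s=sense();p=camera_params('wrist')
a=snapshot('wrist')
cv2.imwrite('pics/3.png',cv2.resize(a,(800,600)))
print(s['tool_pos'],np.round(-np.array(p['R']).T@np.array(p['t']).ravel()),p['vfov'],np.round(p['R'],2))
hs=dict(work_spot=12,meter_box=12,post_top=100,axle_centre=100,lever_tip=190,bed=0)
for n,z in hs.items():
    for r in pinpoint('wrist',n)[:3]: print(n,np.round(r['at']),round(r['conf'],2),np.round(ray('wrist',r['at'],z)))
b=snapshot('top')
for cam,n,z in(('wrist','bed',12),('wrist','meter_box',64),('top','bed',12),('top','meter_box',64)):
    for r in masks_of(cam,n)[:3]:
        ys,xs=np.nonzero(r['pixels'])
        w=np.array([ray(cam,(x,y),z)[:2] for x,y in list(zip(xs,ys))[::7]],np.float32)
        print(cam,n,round(r['conf'],2),cv2.minAreaRect(w),len(xs))
E
```

```text
[611.75280115 215.62930534 353.79146893] [607. 297. 525.] 65.07135327469997 [[ 1.    0.05 -0.  ]
 [ 0.05 -0.95  0.32]
 [ 0.01 -0.32 -0.95]]
work_spot [257. 258.] 0.72 [621. -24.  12.]
work_spot [256. 343.] 0.65 [ 629. -236.   12.]
meter_box [138. 194.] 0.97 [400.  99.  12.]
meter_box [259. 186.] 0.66 [619. 125.  12.]
meter_box [363.  49.] 0.63 [769. 358.  12.]
post_top [255. 343.] 0.94 [ 624. -146.  100.]
bed [259. 226.] 0.69 [624.  40.   0.]
wrist bed 0.67 ((623.0474243164062, -14.843597412109375), (468.4015197753906, 207.10256958007812), 89.632080078125) 15786
wrist meter_box 0.93 ((774.437255859375, 353.36419677734375), (162.4765625, 131.66883850097656), 73.50325012207031) 10207
wrist meter_box 0.8 ((622.1565551757812, 132.38531494140625), (109.35964965820312, 93.00352478027344), 1.3989827632904053) 3605
wrist meter_box 0.72 ((400.11602783203125, 103.95602416992188), (127.39306640625, 149.6230926513672), 75.736083984375) 6267
top bed 0.98 ((609.1101684570312, 9.753158569335938), (392.57867431640625, 239.8596649169922), 89.30209350585938) 4318
top bed 0.31 ((638.9288330078125, -387.06658935546875), (45.95082092285156, 142.36465454101562), 21.326976776123047) 431
top meter_box 0.96 ((392.6397705078125, 89.79242706298828), (98.09673309326172, 140.2837677001953), 78.83634948730469) 911
top meter_box 0.91 ((620.1610717773438, 127.05290222167969), (110.87000274658203, 80.44085693359375), 0.7502875328063965) 679
top meter_box 0.65 ((837.9512329101562, 30.61663818359375), (104.81905364990234, 92.46993255615234), 82.20108032226562) 706
```

View pics/3.png

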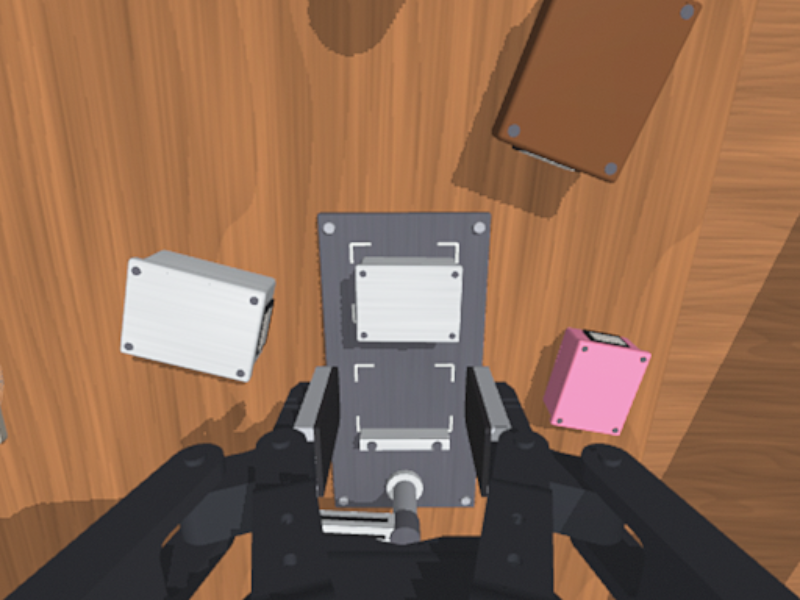

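The wrist view shows plate corners at (318,214), (491,213), (334,502) and (474,506). The box lid runs from (355,264) to (462,342), the work marks are at (356,366) and (453,366), and the end stop runs from (361,441) to (449,441).

```bash
python3 - <<'E'
from h import *
px=np.array([(318,214),(491,213),(334,502),(474,506)])*.64
W=np.array([ray('wrist',p,12)[:2] for p in px]);print(np.round(W))
B=np.array([(-95,170),(95,170),(-95,-230),(95,-230.)])
c=W.mean(0);b=B.mean(0);H=(B-b).T@(W-c);th=np.arctan2(H[0,1]-H[1,0],H[0,0]+H[1,1])
R=np.array([[np.cos(th),-np.sin(th)],[np.sin(th),np.cos(th)]]);o=c-R@b
print('yaw',np.degrees(th),'o',o,'res',np.round(W-(o+B@R.T),1))
for n,q in(('work',(0,-60)),('post',(0,-190)),('wait',(0,90))):print(n,np.round(o+R@np.array(q,float),1))
lid=np.array([ray('wrist',np.array(p)*.64,64)[:2] for p in((356,265),(462,265),(356,342),(461,342))])
print('lid',np.round(lid),lid.mean(0),'bedframe',R.T@(lid.mean(0)-o))
marks=np.array([ray('wrist',np.array(p)*.64,12)[:2] for p in((355,366),(453,366),(350,243),(460,243))]);print(np.round((marks-o)@R,1))
E
```

```text
[[ 520.  208.]
 [ 708.  217.]
 [ 537. -183.]
 [ 727. -181.]]
yaw 2.438435344481846 o [622.00646857  45.24649004] res [[ 0.3 -3.4]
 [-1.2 -2. ]
 [ 0.1  5.8]
 [ 0.8 -0.5]]
work [624.6 -14.7]
post [ 630.1 -144.6]
wait [618.2 135.2]
lid [[567. 166.]
 [674. 171.]
 [568.  81.]
 [681.  86.]] [622.53998854 126.14461005] bedframe [ 3.9749185  80.80216882]
[[-60.  -18.2]
 [ 59.2 -17.9]
 [-61.  134.4]
 [ 61.3 134.7]]
```

Call:
{"fn": "step_arm", "kwargs": {"targets": [{"angular": [0, 0, 0.002], "dp": [0, 0.03, 0.3], "fingers": 0.5}, {"angular": [0, 0, 0.002], "dp": [0, 0.03, 0.6], "fingers": 0.5}, {"angular": [0, 0, 0.002], "dp": [0, 0.03, 0.9], "fingers": 0.5}, {"angular": [0, 0, 0.002], "dp": [0, 0.03, 1], "fingers": 0.5}, {"angular": [0, 0, 0.002], "dp": [0, 0.03, 1], "fingers": 0.5}, {"angular": [0, 0, 0.002], "dp": [0, 0.03, 1], "fingers": 0.5}, {"angular": [0, 0, 0.002], "dp": [0, 0.03, 1], "fingers": 0.5}, {"angular": [0, 0, 0.002], "dp": [0, 0.03, 1], "fingers": 0.5}]}}

```text
time: 4.6
tool_pos: [619.6, 214.8, 155.5]
tcp_rot: [179.8, -0.0, 92.2]
ft_force: [0.0, 0.1, -0.6]
finger_gap: 42.6
grip_force: 0.0
```

Call:
{"fn": "step_arm", "kwargs": {"targets": [{"angular": [0, 0, 0], "dp": [-0.02, 0, 0.2], "fingers": 0.5}, {"angular": [0, 0, 0], "dp": [-0.02, 0, 0.4], "fingers": 0.5}, {"angular": [0, 0, 0], "dp": [-0.02, 0, 0.6], "fingers": 0.5}, {"angular": [0, 0, 0], "dp": [-0.02, 0, 0.67], "fingers": 0.5}, {"angular": [0, 0, 0], "dp": [-0.02, 0, 0.67], "fingers": 0.5}, {"angular": [0, 0, 0], "dp": [-0.06, 0, 0.67], "fingers": 0.5}, {"angular": [0, 0, 0], "dp": [-0.1, 0, 0.67], "fingers": 0.5}, {"angular": [0, 0, 0], "dp": [-0.1, 0, 0.67], "fingers": 0.5}]}}

```text
time: 5.6
tool_pos: [620.3, 193.7, 20.9]
tcp_rot: [179.9, -0.0, 92.1]
ft_force: [-0.1, -0.2, 0.2]
finger_gap: 42.2
grip_force: 0.0
```

Call:
{"fn": "step_arm", "kwargs": {"targets": [{"angular": [0, 0, 0], "dp": [-0.08, 0, 0], "fingers": 0.5}, {"angular": [0, 0, 0], "dp": [-0.16, 0, 0], "fingers": 0.5}, {"angular": [0, 0, 0], "dp": [-0.25, 0, 0], "fingers": 0.5}, {"angular": [0, 0, 0], "dp": [-0.34, 0, 0], "fingers": 0.5}, {"angular": [0, 0, 0], "dp": [-0.43, 0, 0], "fingers": 0.5}, {"angular": [0, 0, 0], "dp": [-0.52, 0, 0], "fingers": 0.5}, {"angular": [0, 0, 0], "dp": [-0.61, 0, 0], "fingers": 0.5}, {"angular": [0, 0, 0], "dp": [-0.68, 0, 0], "fingers": 0.5}]}}

```text
time: 6.6
tool_pos: [624.9, 58.7, 20.3]
tcp_rot: [179.9, -0.1, 92.2]
ft_force: [-0.9, 6.6, 2.9]
finger_gap: 42.8
grip_force: 3.5
```

Call:
{"fn": "step_arm", "kwargs": {"targets": [{"angular": [0, 0, 0], "dp": [-0.01, 0, 0], "fingers": 0.5}, {"angular": [0, 0, 0], "dp": [-0.02, 0, 0], "fingers": 0.5}, {"angular": [0, 0, 0], "dp": [-0.03, 0, 0], "fingers": 0.5}, {"angular": [0, 0, 0], "dp": [-0.04, 0, 0], "fingers": 0.5}, {"angular": [0, 0, 0], "dp": [-0.045, 0, 0], "fingers": 0.5}, {"angular": [0, 0, 0], "dp": [-0.05, 0, 0], "fingers": 0.5}, {"angular": [0, 0, 0], "dp": [-0.055, 0, 0], "fingers": 0.5}, {"angular": [0, 0, 0], "dp": [-0.06, 0, 0], "fingers": 0.5}]}}

```text
time: 7.6
tool_pos: [625.3, 48.0, 20.2]
tcp_rot: [179.9, -0.1, 92.2]
ft_force: [-0.7, 7.4, 3.3]
finger_gap: 42.9
grip_force: 3.8
```

```bash
python3 - <<'E'
from h import *
snapshot('top');snapshot('wrist')
for c in('top','wrist'):
  for r in masks_of(c,'meter_box')[:4]:
    ys,xs=np.nonzero(r['pixels'])
    w=np.array([ray(c,(x,y),64)[:2] for x,y in list(zip(xs,ys))[::5]],np.float32)
    print(c,round(r['conf'],2),cv2.minAreaRect(w))
  for r in pinpoint(c,'work_spot')[:2]+pinpoint(c,'meter_box')[:4]: print(np.round(ray(c,r['at'],12)),round(r['conf'],2))
cv2.imwrite('pics/4.png',cv2.resize(snapshot('wrist'),(800,600)))
E
```

```text
top 0.84 ((838.5052490234375, 31.910430908203125), (105.74525451660156, 91.5014877319336), 81.69689178466797)
top 0.76 ((773.484375, 349.05206298828125), (174.30282592773438, 127.99103546142578), 73.21037292480469)
top 0.7 ((380.18359375, 143.85995483398438), (17.56102180480957, 80.4900131225586), 81.46424102783203)
top 0.5 ((599.5777587890625, -7.506656646728516), (60.524959564208984, 82.0338363647461), 11.868263244628906)
[609. -25.  12.] 0.78
[764. 357.  12.] 0.84
[622. -12.  12.] 0.81
[399. 109.  12.] 0.59
[831.  35.  12.] 0.58
wrist 0.92 ((746.8164672851562, 38.127288818359375), (10.839290618896484, 41.2237434387207), 17.353363037109375)
wrist 0.57 ((624.9583740234375, 26.368988037109375), (107.49070739746094, 66.1321029663086), 2.848836660385132)
[627.  -8.  12.] 0.6
```

View pics/4.png

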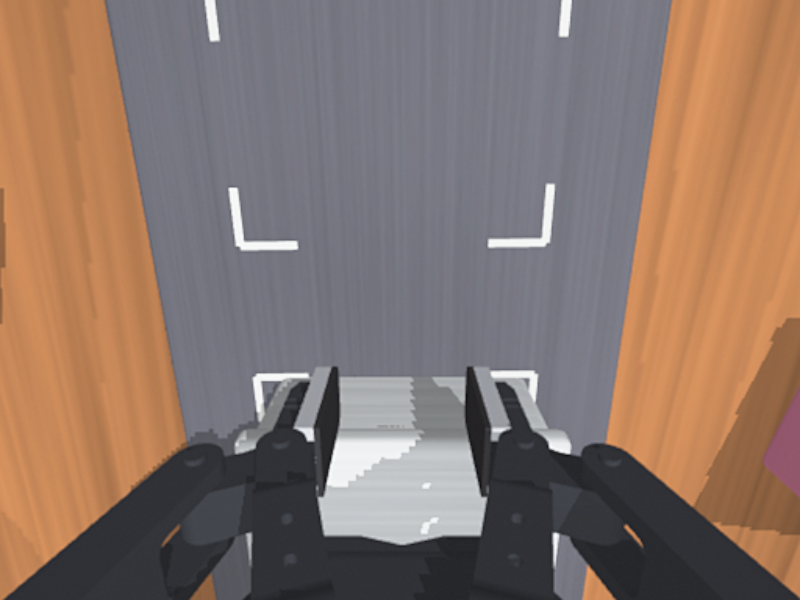

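The wrist view shows the box square and centred between the fingers, its back foot near the mark's rear line (row 375). It may be a few mm short, so I'll push on gently until the force rises.

Call:
{"fn": "step_arm", "kwargs": {"targets": [{"angular": [0, 0, 0], "dp": [-0.005, 0, 0], "fingers": 0.5}, {"angular": [0, 0, 0], "dp": [-0.01, 0, 0], "fingers": 0.5}, {"angular": [0, 0, 0], "dp": [-0.015, 0, 0], "fingers": 0.5}, {"angular": [0, 0, 0], "dp": [-0.02, 0, 0], "fingers": 0.5}, {"angular": [0, 0, 0], "dp": [-0.02, 0, 0], "fingers": 0.5}, {"angular": [0, 0, 0], "dp": [-0.025, 0, 0], "fingers": 0.5}, {"angular": [0, 0, 0], "dp": [-0.025, 0, 0], "fingers": 0.5}, {"angular": [0, 0, 0], "dp": [-0.025, 0, 0], "fingers": 0.5}]}}

```text
time: 9.05
tool_pos: [625.5, 42.9, 20.3]
tcp_rot: [179.9, -0.1, 92.2]
ft_force: [-1.4, 7.2, 3.3]
finger_gap: 43.0
grip_force: 3.5
```

Call:
{"fn": "step_arm", "kwargs": {"targets": [{"angular": [0, 0, 0], "dp": [-0.005, 0, 0], "fingers": 0.5}, {"angular": [0, 0, 0], "dp": [-0.01, 0, 0], "fingers": 0.5}, {"angular": [0, 0, 0], "dp": [-0.015, 0, 0], "fingers": 0.5}, {"angular": [0, 0, 0], "dp": [-0.02, 0, 0], "fingers": 0.5}, {"angular": [0, 0, 0], "dp": [-0.02, 0, 0], "fingers": 0.5}, {"angular": [0, 0, 0], "dp": [-0.025, 0, 0], "fingers": 0.5}, {"angular": [0, 0, 0], "dp": [-0.025, 0, 0], "fingers": 0.5}, {"angular": [0, 0, 0], "dp": [-0.025, 0, 0], "fingers": 0.5}]}}

```text
time: 10.05
tool_pos: [625.3, 40.2, 20.3]
tcp_rot: [180.0, -0.3, 92.3]
ft_force: [-2.8, 16.4, 6.0]
finger_gap: 42.7
grip_force: 8.1
```

Call:
{"fn": "step_arm", "kwargs": {"targets": [{"angular": [0, 0, 0], "dp": [0.06, 0, 0], "fingers": 0.5}, {"angular": [0, 0, 0], "dp": [0.13, 0, 0], "fingers": 0.5}, {"angular": [0, 0, 0], "dp": [0.15, 0, -0.1], "fingers": 0.5}, {"angular": [0, 0, 0], "dp": [0.15, 0, -0.4], "fingers": 1}, {"angular": [0, 0, 0], "dp": [0.15, 0, -0.7], "fingers": 1}, {"angular": [0, 0, 0], "dp": [0.15, 0, -1], "fingers": 1}, {"angular": [0, 0, 0], "dp": [0.15, 0, -1], "fingers": 1}, {"angular": [0, 0, 0], "dp": [0.15, 0, -1], "fingers": 1}]}}

```text
time: 11.05
tool_pos: [624.5, 66.4, 220.8]
tcp_rot: [179.9, 0.0, 92.2]
ft_force: [0.4, 0.2, -1.6]
finger_gap: -0.2
grip_force: 0.0
```

Call:
{"fn": "step_arm", "kwargs": {"targets": [{"angular": [0, 0, 0], "dp": [-0.2, 0, -0.3], "fingers": 1}, {"angular": [0, 0, 0], "dp": [-0.4, 0, -0.4], "fingers": 1}, {"angular": [0, 0, 0], "dp": [-0.5, 0, -0.5], "fingers": 1}, {"angular": [0, 0, 0], "dp": [-0.5, 0, -0.5], "fingers": 1}, {"angular": [0, 0, 0], "dp": [-0.5, 0, -0.5], "fingers": 1}, {"angular": [0, 0, 0], "dp": [-0.5, 0, -0.5], "fingers": 1}, {"angular": [0, 0, 0], "dp": [-0.5, 0, -0.5], "fingers": 1}, {"angular": [0, 0, 0], "dp": [-0.5, 0, -0.5], "fingers": 1}]}}

```text
time: 12.05
tool_pos: [627.9, -32.8, 319.2]
tcp_rot: [-180.0, -0.0, 92.2]
ft_force: [-0.1, -0.5, 0.1]
finger_gap: 0.2
grip_force: 0.0
```

```bash
python3 - <<'E'
from h import *
a=snapshot('wrist');snapshot('scene');snapshot('top')
cv2.imwrite('pics/5.png',cv2.resize(a,(800,600)))
for n,z in dict(work_spot=12,meter_box=12,post_top=100,axle_centre=100,lever_tip=190).items():
  for c in('wrist','scene','top'):
    for r in pinpoint(c,n)[:2]: print(n,c,round(r['conf'],2),np.round(r['at']),np.round(ray(c,r['at'],z)))
go((545,-190,230),92.4)
E
```

```text
work_spot scene 0.95 [262. 226.] [619. -18.  12.]
work_spot top 0.93 [264. 193.] [600. -25.  12.]
meter_box wrist 0.79 [106.  47.] [402.  92.  12.]
meter_box wrist 0.78 [258. 128.] [627. -16.  12.]
meter_box scene 0.7 [264. 223.] [618.  -3.  12.]
meter_box scene 0.62 [222. 186.] [398.  87.  12.]
meter_box top 0.82 [247. 132.] [834.  42.  12.]
meter_box top 0.76 [262. 186.] [625. -16.  12.]
post_top wrist 0.83 [256. 227.] [ 630. -145.  100.]
post_top scene 0.97 [245. 237.] [ 633. -152.  100.]
post_top top 0.59 [297. 180.] [ 636. -140.  100.]
axle_centre wrist 0.78 [164. 225.] [ 498. -147.  100.]
axle_centre scene 0.94 [210. 226.] [ 513. -161.  100.]
axle_centre scene 0.26 [243. 238.] [ 629. -158.  100.]
axle_centre top 0.56 [298. 218.] [ 498. -142.  100.]
lever_tip wrist 0.88 [141. 185.] [506. -56. 190.]
lever_tip scene 0.63 [223. 183.] [502. -54. 190.]
lever_tip top 0.46 [275. 211.] [513. -56. 190.]
tcp [628.1 -33.3 319.6] dp [-0.767 -0.445  0.448] ang z -0.001
```

View pics/5.png

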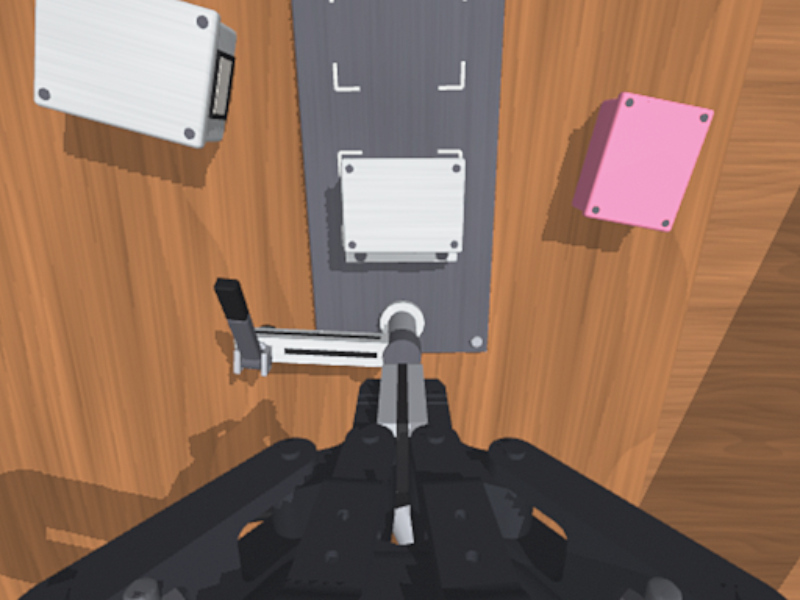

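The wrist view shows the box against the stop (centre about (403,205)), the post at (400,350), and the arm reaching left to the axle head at (252,355). The lever points up to (228,290).

Call:
{"fn": "step_arm", "kwargs": {"targets": [{"angular": [0, 0, 0], "dp": [-0.2, -0.15, 0], "fingers": 1}, {"angular": [0, 0, 0], "dp": [-0.4, -0.3, 0.1], "fingers": 1}, {"angular": [0, 0, 0], "dp": [-0.6, -0.4, 0.2], "fingers": 1}, {"angular": [0, 0, 0], "dp": [-0.77, -0.445, 0.4], "fingers": 1}, {"angular": [0, 0, 0], "dp": [-0.77, -0.445, 0.7], "fingers": 1}, {"angular": [0, 0, 0], "dp": [-0.77, -0.445, 0.9], "fingers": 1}, {"angular": [0, 0, 0], "dp": [-0.77, -0.445, 0.95], "fingers": 1}, {"angular": [0, 0, 0], "dp": [-0.77, -0.445, 0.95], "fingers": 1}]}}

```text
time: 13.95
tool_pos: [545.3, -190.6, 130.2]
tcp_rot: [180.0, 0.0, 92.2]
ft_force: [-0.9, 0.4, 0.8]
finger_gap: -0.4
grip_force: 0.0
```

```bash
python3 - <<'E'
from h import *
go((545,-190,82),92.4)
s=sense();R=Ro.from_euler('xyz',s['tcp_rot'],degrees=True).as_matrix()
P=np.array([630,-145.]);th0=np.radians(182.4)
def c(a,off): # clamp angle a, finger centre r=85, off behind
    t=th0-a;u=np.array([np.cos(t),np.sin(t)]);n=np.array([-u[1],u[0]]) # n anticlockwise = behind
    return P+85*u+off*n
q0=np.array([545,-190.])
for a in np.arange(0.05,1.62,0.1):
    q=c(a,12+11+4*a/1.57); print(round(a,2),np.round(q),np.round((R.T@np.array([*(q-q0),0]))[:2]/200,3))
E
```

```text
tcp [ 545.3 -190.6  130.2] dp [ 0.003 -0.001  0.241] ang z -0.001
0.05 [ 545. -167.] [0.113 0.003]
0.15 [ 543. -159.] [ 0.155 -0.004]
0.25 [ 542. -151.] [ 0.198 -0.008]
0.35 [ 542. -142.] [ 0.24  -0.007]
0.45 [ 542. -133.] [ 0.283 -0.002]
0.55 [ 544. -125.] [0.325 0.007]
0.65 [ 546. -117.] [0.366 0.02 ]
0.75 [ 549. -109.] [0.406 0.037]
0.85 [ 553. -101.] [0.443 0.057]
0.95 [558. -94.] [0.479 0.082]
1.05 [563. -87.] [0.512 0.109]
1.15 [569. -81.] [0.542 0.14 ]
1.25 [575. -75.] [0.57  0.174]
1.35 [582. -70.] [0.593 0.21 ]
1.45 [590. -65.] [0.614 0.248]
1.55 [598. -62.] [0.63  0.288]
```

Call:
{"fn": "step_arm", "kwargs": {"targets": [{"angular": [0, 0, 0], "dp": [0, 0, 0.15], "fingers": 1}, {"angular": [0, 0, 0], "dp": [0, 0, 0.24], "fingers": 1}, {"angular": [0, 0, 0], "dp": [0.06, 0, 0.24], "fingers": 1}, {"angular": [0, 0, 0], "dp": [0.11, 0, 0.24], "fingers": 1}, {"angular": [0, 0, 0], "dp": [0.16, -0.005, 0.24], "fingers": 1}, {"angular": [0, 0, 0], "dp": [0.2, -0.008, 0.24], "fingers": 1}, {"angular": [0, 0, 0], "dp": [0.24, -0.007, 0.24], "fingers": 1}, {"angular": [0, 0, 0], "dp": [0.28, -0.002, 0.24], "fingers": 1}]}}

```text
time: 14.95
tool_pos: [542.5, -134.2, 81.7]
tcp_rot: [180.0, 0.0, 92.2]
ft_force: [-0.1, -0.5, -0.2]
finger_gap: -0.3
grip_force: 0.0
```

```bash
python3 - <<'E'
from h import *
for c in('top','scene','wrist'):
  cv2.imwrite('pics/6.png',cv2.resize(snapshot(c),(800,600))) if c=='wrist' else snapshot(c)
  for n,z in(('axle_centre',100),('lever_tip',190)):
    for r in pinpoint(c,n)[:2]: print(n,c,round(r['conf'],2),np.round(r['at']),np.round(ray(c,r['at'],z)))
E
```

```text
axle_centre top 0.57 [299. 219.] [ 496. -144.  100.]
lever_tip top 0.56 [275. 214.] [505. -56. 190.]
axle_centre scene 0.72 [210. 222.] [ 507. -149.  100.]
axle_centre wrist 0.72 [185. 247.] [ 500. -143.  100.]
axle_centre wrist 0.34 [381.  32.] [594. -28. 100.]
lever_tip wrist 0.74 [104.  97.] [508. -57. 190.]
```

View pics/6.png

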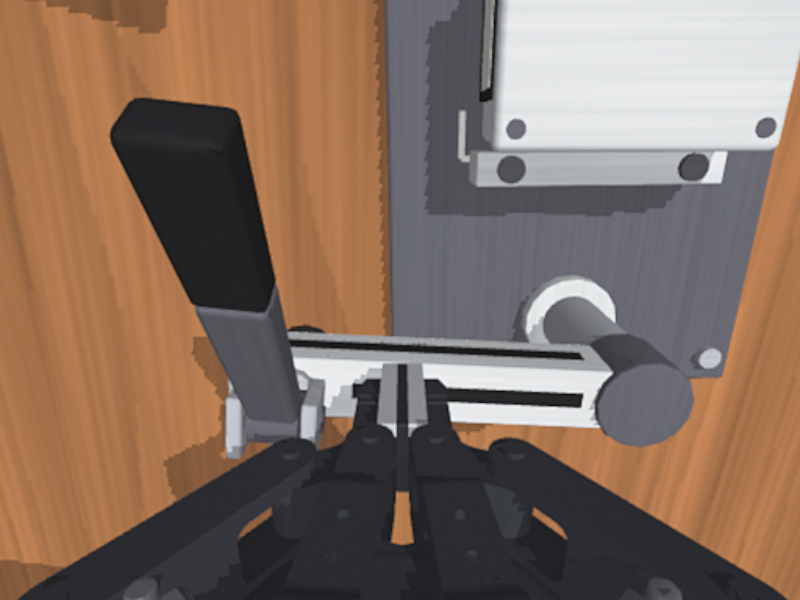

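```bash
python3 - <<'E'
from h import *
s=sense();print(s['tool_pos'],s['ft_force'],s['joint_efforts'])
for p,z in(((293,358),100),((600,372),100),((330,412),100),((600,427),100),((645,400),100),((270,440),112),((293,335),76),((590,350),76)):
    print(p,z,np.round(ray('wrist',np.array(p)*.64,z)))
print(proj('wrist',s['tool_pos'])/.64, proj('wrist',s['tool_pos']+[0,11,0])/.64)
E
```

```text
[ 542.43896234 -134.94045226   81.53995708] [-0.68795235  0.42628612  0.10878246] [ 6.49784203e-02 -5.28478217e+01 -4.69464219e+01  1.79826704e-03
  1.29400476e-03 -1.70022038e-03]
(293, 358) 100 [ 502. -132.  100.]
(600, 372) 100 [ 613. -133.  100.]
(330, 412) 100 [ 515. -154.  100.]
(600, 427) 100 [ 617. -156.  100.]
(645, 400) 100 [ 632. -144.  100.]
(270, 440) 112 [ 495. -158.  112.]
(293, 335) 76 [ 497. -133.   76.]
(590, 350) 76 [ 619. -136.   76.]
[404.90301908 348.00453883] [406.03054906 322.59598122]
```

```bash
python3 - <<'E'
from h import *
s=sense()
for dy in(0,5,11):
  print(dy,[(z,np.round(proj('wrist',s['tool_pos']+[0,dy,z])/.64).tolist()) for z in(0,5,10,15,20,25,30)])
print(proj('wrist',s['tool_pos']+[8,0,0])/.64)
p=camera_params('wrist');print(-np.array(p['R']).T@np.array(p['t']).ravel(),s['joint_pos'])
E
```

```text
0 [(0, [405.0, 348.0]), (5, [405.0, 354.0]), (10, [405.0, 359.0]), (15, [405.0, 366.0]), (20, [405.0, 372.0]), (25, [405.0, 379.0]), (30, [405.0, 386.0])]
5 [(0, [405.0, 337.0]), (5, [406.0, 342.0]), (10, [406.0, 347.0]), (15, [406.0, 353.0]), (20, [406.0, 360.0]), (25, [406.0, 366.0]), (30, [406.0, 373.0])]
11 [(0, [406.0, 323.0]), (5, [406.0, 328.0]), (10, [406.0, 333.0]), (15, [406.0, 338.0]), (20, [407.0, 344.0]), (25, [407.0, 351.0]), (30, [407.0, 357.0])]
[424.84618089 348.69867002]
[538.09744802 -53.26503741 252.72703974] [-1.92217240e+01  6.42302342e+00  9.94759677e+01 -5.07566365e-03
  7.41041395e+01 -2.13863151e+01]
```

The wrist view shows the finger drawn over the arm (403,400) while the arm hasn't moved. The finger passed over the arm's top, so the shut tips sit about 20–30 mm higher than I assumed. I'll back off and go lower, at radius 70 mm to stay clear of the box.

Call:
{"fn": "step_arm", "kwargs": {"targets": [{"angular": [0, 0, 0], "dp": [0, 0, -0.15], "fingers": 1}, {"angular": [0, 0, 0], "dp": [0, 0, -0.25], "fingers": 1}, {"angular": [0, 0, 0], "dp": [-0.2, 0.05, -0.25], "fingers": 1}, {"angular": [0, 0, 0], "dp": [-0.3, 0.07, -0.25], "fingers": 1}, {"angular": [0, 0, 0], "dp": [-0.3, 0.07, -0.15], "fingers": 1}, {"angular": [0, 0, 0], "dp": [-0.3, 0.07, 0.05], "fingers": 1}, {"angular": [0, 0, 0], "dp": [-0.3, 0.07, 0.11], "fingers": 1}, {"angular": [0, 0, 0], "dp": [-0.3, 0.07, 0.11], "fingers": 1}]}}

```text
time: 16.4
tool_pos: [557.3, -192.9, 57.8]
tcp_rot: [-179.8, -0.1, 92.2]
ft_force: [0.3, 0.4, 0.4]
finger_gap: -0.3
grip_force: 0.0
```

```bash
python3 - <<'E'
from h import *
s=sense();R=Ro.from_euler('xyz',s['tcp_rot'],degrees=True).as_matrix()
P=np.array([630,-145.]);th0=np.radians(182.4);q0=s['tool_pos'][:2];print(s['tool_pos'])
for a in np.arange(0.05,1.62,0.1):
    t=th0-a;u=np.array([np.cos(t),np.sin(t)]);n=np.array([-u[1],u[0]])
    q=P+70*u+(12+10+2*np.sin(a))*n; print(round(a,2),np.round(q),np.round((R.T@np.array([*(q-q0),0]))[:2]/200,3))
E
```

```text
[ 557.31552779 -192.86168735   57.81895371]
0.05 [ 560. -167.] [0.131 0.018]
0.15 [ 558. -160.] [0.166 0.01 ]
0.25 [ 557. -153.] [0.202 0.005]
0.35 [ 556. -145.] [0.237 0.005]
0.45 [ 557. -138.] [0.273 0.007]
0.55 [ 558. -131.] [0.309 0.013]
0.65 [ 559. -124.] [0.343 0.023]
0.75 [ 562. -117.] [0.377 0.036]
0.85 [ 565. -111.] [0.409 0.052]
0.95 [ 568. -104.] [0.44  0.072]
1.05 [573. -98.] [0.469 0.094]
1.15 [577. -93.] [0.495 0.12 ]
1.25 [583. -88.] [0.519 0.148]
1.35 [589. -84.] [0.54  0.178]
1.45 [595. -80.] [0.558 0.21 ]
1.55 [602. -77.] [0.572 0.244]
```

Call:
{"fn": "step_arm", "kwargs": {"targets": [{"angular": [0, 0, 0], "dp": [0.06, 0.01, 0], "fingers": 1}, {"angular": [0, 0, 0], "dp": [0.11, 0.015, 0], "fingers": 1}, {"angular": [0, 0, 0], "dp": [0.14, 0.015, 0], "fingers": 1}, {"angular": [0, 0, 0], "dp": [0.166, 0.01, 0], "fingers": 1}, {"angular": [0, 0, 0], "dp": [0.202, 0.005, 0], "fingers": 1}, {"angular": [0, 0, 0], "dp": [0.237, 0.005, 0], "fingers": 1}, {"angular": [0, 0, 0], "dp": [0.255, 0.006, 0], "fingers": 1}, {"angular": [0, 0, 0], "dp": [0.273, 0.007, 0], "fingers": 1}]}}

```text
time: 17.4
tool_pos: [560.1, -143.0, 61.4]
tcp_rot: [179.7, 0.4, 92.1]
ft_force: [2.1, -15.7, 0.5]
finger_gap: 0.2
grip_force: 6.9
```

```bash
python3 - <<'E'
from h import *
print(sense()['wrist_torque'])
for c in('top','wrist'):
  snapshot(c)
  for n,z in(('axle_centre',100),('lever_tip',190)):
    for r in pinpoint(c,n)[:2]: print(n,c,round(r['conf'],2),np.round(r['at']),np.round(ray(c,r['at'],z)))
E
```

```text
[-2.52000432 -0.4316459  -0.08763548]
axle_centre top 0.15 [245. 187.] [608.  45. 100.]
lever_tip top 0.54 [263. 200.] [549. -15. 190.]
axle_centre wrist 0.66 [150. 173.] [ 508. -100.  100.]
```

Call:
{"fn": "step_arm", "kwargs": {"targets": [{"angular": [0, 0, 0], "dp": [0.036, 0.006, 0], "fingers": 1}, {"angular": [0, 0, 0], "dp": [0.07, 0.016, 0], "fingers": 1}, {"angular": [0, 0, 0], "dp": [0.104, 0.03, 0], "fingers": 1}, {"angular": [0, 0, 0], "dp": [0.136, 0.045, 0], "fingers": 1}, {"angular": [0, 0, 0], "dp": [0.167, 0.065, 0], "fingers": 1}, {"angular": [0, 0, 0], "dp": [0.196, 0.087, 0], "fingers": 1}, {"angular": [0, 0, 0], "dp": [0.222, 0.113, 0], "fingers": 1}, {"angular": [0, 0, 0], "dp": [0.246, 0.141, 0], "fingers": 1}]}}

```text
time: 18.7
tool_pos: [584.4, -93.0, 61.5]
tcp_rot: [180.0, 0.3, 92.1]
ft_force: [-9.7, -14.5, 8.6]
finger_gap: -0.1
grip_force: 8.8
```

Call:
{"fn": "step_arm", "kwargs": {"targets": [{"angular": [0, 0, 0], "dp": [0.01, 0.015, 0], "fingers": 1}, {"angular": [0, 0, 0], "dp": [0.02, 0.03, 0], "fingers": 1}, {"angular": [0, 0, 0], "dp": [0.03, 0.045, 0], "fingers": 1}, {"angular": [0, 0, 0], "dp": [0.038, 0.06, 0], "fingers": 1}, {"angular": [0, 0, 0], "dp": [0.045, 0.07, 0], "fingers": 1}, {"angular": [0, 0, 0], "dp": [0.05, 0.08, 0], "fingers": 1}, {"angular": [0, 0, 0], "dp": [0.053, 0.09, 0], "fingers": 1}, {"angular": [0, 0, 0], "dp": [0.053, 0.1, 0], "fingers": 1}]}}

```text
time: 19.7
tool_pos: [601.9, -79.1, 60.1]
tcp_rot: [-179.8, 0.1, 92.2]
ft_force: [-13.0, -5.4, 9.1]
finger_gap: -0.2
grip_force: 6.8
```

Call:
{"fn": "step_arm", "kwargs": {"targets": [{"angular": [0, 0, 0], "dp": [0, 0.01, 0], "fingers": 1}, {"angular": [0, 0, 0], "dp": [0, 0.015, 0], "fingers": 1}, {"angular": [0, 0, 0], "dp": [0, 0.02, 0], "fingers": 1}, {"angular": [0, 0, 0], "dp": [0, 0.025, 0], "fingers": 1}, {"angular": [0, 0, 0], "dp": [0, 0.03, 0], "fingers": 1}, {"angular": [0, 0, 0], "dp": [0, 0.03, 0], "fingers": 1}, {"angular": [0, 0, 0], "dp": [0, 0.03, 0], "fingers": 1}, {"angular": [0, 0, 0], "dp": [0, 0.03, 0], "fingers": 1}]}}

```text
time: 20.7
tool_pos: [603.7, -78.8, 59.9]
tcp_rot: [-179.3, 0.1, 92.2]
ft_force: [-34.8, -5.7, 23.3]
finger_gap: -0.3
grip_force: 17.9
```

```bash
python3 - <<'E'
from h import *
print(sense()['ft_force'])
for c in('top','scene','wrist'):
  a=snapshot(c)
  for n,z in(('axle_centre',100),('lever_tip',190),('post_top',100)):
    for r in pinpoint(c,n)[:2]: print(n,c,round(r['conf'],2),np.round(r['at']),np.round(ray(c,r['at'],z)))
E
```

```text
[-34.81139853  -5.67338611  23.32667171]
axle_centre top 0.74 [263. 185.] [616. -19. 100.]
lever_tip top 0.55 [265. 152.] [716. -20. 190.]
lever_tip top 0.55 [361. 184.] [ 606. -344.  190.]
post_top top 0.96 [296. 180.] [ 633. -136.  100.]
axle_centre scene 0.77 [263. 212.] [634. -33. 100.]
lever_tip scene 0.67 [290. 196.] [714.  -9. 190.]
post_top scene 0.87 [243. 237.] [ 628. -153.  100.]
axle_centre wrist 0.62 [313. 132.] [625. -16. 100.]
```

Call:
{"fn": "step_arm", "kwargs": {"targets": [{"angular": [0, 0, 0], "dp": [0, -0.1, 0], "fingers": 1}, {"angular": [0, 0, 0], "dp": [0, -0.22, 0], "fingers": 1}, {"angular": [0, 0, 0], "dp": [0, -0.22, -0.15], "fingers": 1}, {"angular": [0, 0, 0], "dp": [0, -0.22, -0.4], "fingers": 1}, {"angular": [0, 0, 0], "dp": [0, -0.22, -0.7], "fingers": 1}, {"angular": [0, 0, 0], "dp": [0, -0.22, -0.9], "fingers": 1}, {"angular": [0, 0, 0], "dp": [0.2, 0, -0.9], "fingers": 1}, {"angular": [0, 0, 0], "dp": [0.4, 0.2, -0.9], "fingers": 1}]}}

```text
time: 22.3
tool_pos: [648.4, 4.6, 241.8]
tcp_rot: [179.8, 0.0, 92.1]
ft_force: [0.2, -1.2, -0.8]
finger_gap: 0.1
grip_force: 0.0
```

```bash
python3 - <<'E'
from h import *
a=snapshot('wrist');b=snapshot('top');snapshot('scene')
cv2.imwrite('pics/7.png',np.hstack([cv2.resize(a,(400,300)),cv2.resize(b[130:250,190:350],(400,300))]))
for c in('top','scene','wrist'):
  for n,z in(('axle_centre',100),('lever_tip',190),('meter_box',12)):
    for r in pinpoint(c,n)[:2]: print(n,c,round(r['conf'],2),np.round(r['at']),np.round(ray(c,r['at'],z)))
go((672,32,235),92.4)
E
```

```text
axle_centre top 0.59 [263. 185.] [614. -17. 100.]
axle_centre top 0.17 [133. 196.] [570. 443. 100.]
lever_tip top 0.55 [366. 222.] [ 478. -357.  190.]
meter_box top 0.9 [168. 150.] [761. 340.  12.]
meter_box top 0.83 [231. 246.] [402.  95.  12.]
axle_centre scene 0.7 [266. 214.] [647. -36. 100.]
lever_tip scene 0.41 [289. 196.] [713. -14. 190.]
meter_box scene 0.95 [222. 190.] [407.  72.  12.]
meter_box scene 0.92 [346. 179.] [787. 334.  12.]
axle_centre wrist 0.94 [234. 186.] [621. -20. 100.]
lever_tip wrist 0.71 [333. 221.] [707. -17. 190.]
meter_box wrist 0.83 [240. 164.] [623. -18.  12.]
meter_box wrist 0.7 [400. 131.] [833.  35.  12.]
tcp [646.7   3.1 240.1] dp [0.14  0.132 0.026] ang z -0.002
```

View pics/7.png

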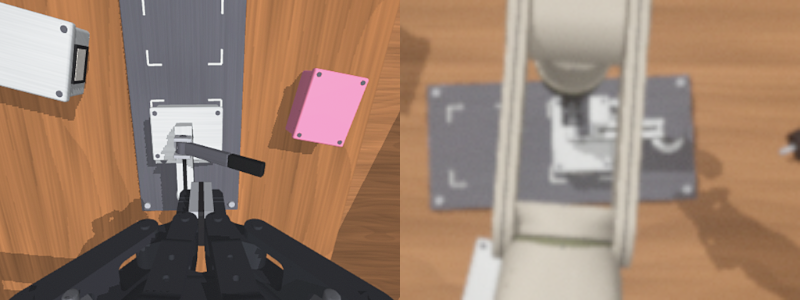

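The picture shows the box in place, the arm over it along the plate, and the raised lever pointing to world +x: axle at (185,145), tip at (262,167).

Call:
{"fn": "step_arm", "kwargs": {"targets": [{"angular": [0, 0, 0], "dp": [0.08, 0.06, 0], "fingers": 1}, {"angular": [0, 0, 0], "dp": [0.135, 0.115, 0], "fingers": 1}, {"angular": [0, 0, 0], "dp": [0.135, 0.115, 0.15], "fingers": 1}, {"angular": [0, 0, 0], "dp": [0.135, 0.115, 0.3], "fingers": 1}, {"angular": [0, 0, 0], "dp": [0.135, 0.115, 0.45], "fingers": 1}, {"angular": [0, 0, 0], "dp": [0.135, 0.115, 0.57], "fingers": 1}, {"angular": [0, 0, 0], "dp": [0.135, 0.115, 0.57], "fingers": 1}, {"angular": [0, 0, 0], "dp": [0.135, 0.115, 0.57], "fingers": 1}]}}

```text
time: 23.9
tool_pos: [669.6, 31.7, 126.9]
tcp_rot: [179.9, 0.0, 92.2]
ft_force: [0.0, 1.0, 0.0]
finger_gap: 0.2
grip_force: 0.0
```

```bash
python3 - <<'E'
from h import *
s=sense();R=Ro.from_euler('xyz',s['tcp_rot'],degrees=True).as_matrix();print(s['tool_pos'],s['ft_force'])
C=np.array([622,-17.]);q0=s['tool_pos'][:2]
f=lambda d:C+66*np.array([np.cos(np.radians(d)),np.sin(np.radians(d))])
for d in range(45,-271,-15):
    if d in(45,-75,-195): q0=f(d) if d!=45 else q0
    print(d,np.round(f(d)),np.round((R.T@np.array([*(f(d)-q0),0]))[:2]/200,2), np.round((R.T@np.array([*(f(d)-s['tool_pos'][:2]),0]))[:2]/200,2))
E
```

```text
[669.57408994  31.66880142 126.90625207] [0.044333   0.98182857 0.04938265]
45 [669.  30.] [-0.01 -0.  ] [-0.01 -0.  ]
30 [679.  16.] [-0.08  0.04] [-0.08  0.04]
15 [686.   0.] [-0.16  0.07] [-0.16  0.07]
0 [688. -17.] [-0.25  0.08] [-0.25  0.08]
-15 [686. -34.] [-0.33  0.07] [-0.33  0.07]
-30 [679. -50.] [-0.41  0.03] [-0.41  0.03]
-45 [669. -64.] [-0.48 -0.02] [-0.48 -0.02]
-60 [655. -74.] [-0.53 -0.09] [-0.53 -0.09]
-75 [639. -81.] [0. 0.] [-0.56 -0.17]
-90 [622. -83.] [-0.01 -0.09] [-0.56 -0.26]
-105 [605. -81.] [ 0.01 -0.17] [-0.55 -0.34]
-120 [589. -74.] [ 0.04 -0.25] [-0.51 -0.42]
-135 [575. -64.] [ 0.1  -0.32] [-0.46 -0.49]
-150 [565. -50.] [ 0.17 -0.37] [-0.39 -0.54]
-165 [558. -34.] [ 0.25 -0.39] [-0.31 -0.57]
-180 [556. -17.] [ 0.33 -0.4 ] [-0.22 -0.58]
-195 [558.   0.] [0. 0.] [-0.14 -0.56]
-210 [565.  16.] [0.08 0.04] [-0.06 -0.53]
-225 [575.  30.] [0.14 0.09] [ 0.01 -0.47]
-240 [589.  40.] [0.19 0.16] [ 0.06 -0.4 ]
-255 [605.  47.] [0.22 0.24] [ 0.09 -0.32]
-270 [622.  49.] [0.23 0.33] [ 0.1  -0.23]
```

Call:
{"fn": "step_arm", "kwargs": {"targets": [{"angular": [0, 0, 0], "dp": [-0.08, 0.04, 0], "fingers": 1}, {"angular": [0, 0, 0], "dp": [-0.16, 0.07, 0], "fingers": 1}, {"angular": [0, 0, 0], "dp": [-0.25, 0.08, 0], "fingers": 1}, {"angular": [0, 0, 0], "dp": [-0.33, 0.07, 0], "fingers": 1}, {"angular": [0, 0, 0], "dp": [-0.41, 0.03, 0], "fingers": 1}, {"angular": [0, 0, 0], "dp": [-0.48, -0.02, 0], "fingers": 1}, {"angular": [0, 0, 0], "dp": [-0.53, -0.09, 0], "fingers": 1}, {"angular": [0, 0, 0], "dp": [-0.56, -0.17, 0], "fingers": 1}]}}

```text
time: 24.9
tool_pos: [638.2, -82.7, 125.7]
tcp_rot: [180.0, 0.0, 92.2]
ft_force: [2.1, 0.3, 0.3]
finger_gap: -0.1
grip_force: 0.6
```

```bash
python3 - <<'E'
from h import *
print(sense()['wrist_torque'])
for c in('top','scene','wrist'):
  snapshot(c)
  for n,z in(('axle_centre',100),('lever_tip',188)):
    for r in pinpoint(c,n)[:2]: print(n,c,round(r['conf'],2),np.round(r['at']),np.round(ray(c,r['at'],z)))
E
```

```text
[ 0.08850404 -0.13824383 -0.06868042]
axle_centre top 0.72 [261. 184.] [619. -12. 100.]
lever_tip top 0.62 [287. 180.] [620. -95. 188.]
axle_centre scene 0.66 [202. 321.] [ 677. -451.  100.]
axle_centre scene 0.64 [264. 211.] [633. -26. 100.]
lever_tip scene 0.54 [245. 201.] [603. -91. 188.]
axle_centre wrist 0.59 [238. 111.] [623. -16. 100.]
```

Call:
{"fn": "step_arm", "kwargs": {"targets": [{"angular": [0, 0, 0], "dp": [-0.01, -0.09, 0], "fingers": 1}, {"angular": [0, 0, 0], "dp": [0.01, -0.17, 0.005], "fingers": 1}, {"angular": [0, 0, 0], "dp": [0.04, -0.25, 0.01], "fingers": 1}, {"angular": [0, 0, 0], "dp": [0.1, -0.32, 0.01], "fingers": 1}, {"angular": [0, 0, 0], "dp": [0.17, -0.37, 0.015], "fingers": 1}, {"angular": [0, 0, 0], "dp": [0.25, -0.39, 0.015], "fingers": 1}, {"angular": [0, 0, 0], "dp": [0.33, -0.4, 0.015], "fingers": 1}, {"angular": [0, 0, 0], "dp": [0.41, -0.39, 0.015], "fingers": 1}]}}

```text
time: 26.35
tool_pos: [558.1, -1.4, 122.7]
tcp_rot: [180.0, 0.0, 92.2]
ft_force: [1.1, -1.2, -0.2]
finger_gap: 0.1
grip_force: 0.5
```

```bash
python3 - <<'E'
from h import *
print(sense()['wrist_torque'])
for c in('top','scene','wrist'):
  snapshot(c)
  for n,z in(('axle_centre',100),('lever_tip',185)):
    for r in pinpoint(c,n)[:2]: print(n,c,round(r['conf'],2),np.round(r['at']),np.round(ray(c,r['at'],z)))
E
```

```text
[-0.21503024 -0.04886775 -0.03170583]
axle_centre scene 0.92 [265. 211.] [638. -27. 100.]
axle_centre scene 0.62 [159. 302.] [ 540. -459.  100.]
lever_tip scene 0.49 [252. 172.] [554.  38. 185.]
lever_tip scene 0.25 [267. 226.] [ 707. -148.  185.]
axle_centre wrist 0.97 [353. 234.] [627. -20. 100.]
lever_tip wrist 0.58 [241. 217.] [549.  29. 185.]
lever_tip wrist 0.53 [349. 228.] [593.  26. 185.]
```

Call:
{"fn": "step_arm", "kwargs": {"targets": [{"angular": [0, 0, 0], "dp": [0.04, 0.02, 0], "fingers": 1}, {"angular": [0, 0, 0], "dp": [0.08, 0.04, 0], "fingers": 1}, {"angular": [0, 0, 0], "dp": [0.11, 0.065, 0], "fingers": 1}, {"angular": [0, 0, 0], "dp": [0.14, 0.09, 0], "fingers": 1}, {"angular": [0, 0, 0], "dp": [0.16, 0.12, 0], "fingers": 1}, {"angular": [0, 0, 0], "dp": [0.18, 0.14, 0], "fingers": 1}, {"angular": [0, 0, 0], "dp": [0.19, 0.16, 0], "fingers": 1}, {"angular": [0, 0, 0], "dp": [0.2, 0.18, 0], "fingers": 1}]}}

```text
time: 27.8
tool_pos: [592.6, 38.9, 122.5]
tcp_rot: [-180.0, 0.0, 92.2]
ft_force: [-1.0, -0.8, 0.5]
finger_gap: -0.1
grip_force: 0.5
```

Call:
{"fn": "step_arm", "kwargs": {"targets": [{"angular": [0, 0, 0], "dp": [0.003, 0.01, 0], "fingers": 1}, {"angular": [0, 0, 0], "dp": [0.006, 0.015, 0], "fingers": 1}, {"angular": [0, 0, 0], "dp": [0.008, 0.02, 0], "fingers": 1}, {"angular": [0, 0, 0], "dp": [0.01, 0.025, 0], "fingers": 1}, {"angular": [0, 0, 0], "dp": [0.01, 0.03, 0], "fingers": 1}, {"angular": [0, 0, 0], "dp": [0.01, 0.035, 0], "fingers": 1}, {"angular": [0, 0, 0], "dp": [0.01, 0.035, 0], "fingers": 1}, {"angular": [0, 0, 0], "dp": [0.01, 0.035, 0], "fingers": 1}]}}

```text
time: 28.8
tool_pos: [599.4, 41.1, 122.6]
tcp_rot: [180.0, -0.0, 92.2]
ft_force: [-0.8, -0.1, -0.4]
finger_gap: 0.3
grip_force: 0.3
```

Call:
{"fn": "step_arm", "kwargs": {"targets": [{"angular": [0, 0, 0], "dp": [0, 0.005, 0], "fingers": 1}, {"angular": [0, 0, 0], "dp": [0, 0.01, 0], "fingers": 1}, {"angular": [0, 0, 0], "dp": [0, 0.015, 0], "fingers": 1}, {"angular": [0, 0, 0], "dp": [0, 0.02, 0], "fingers": 1}, {"angular": [0, 0, 0], "dp": [0, 0.025, 0], "fingers": 1}, {"angular": [0, 0, 0], "dp": [0, 0.03, 0], "fingers": 1}, {"angular": [0, 0, 0], "dp": [0, 0.03, 0], "fingers": 1}, {"angular": [0, 0, 0], "dp": [0, 0.03, 0], "fingers": 1}]}}

```text
time: 29.8
tool_pos: [603.2, 41.5, 122.2]
tcp_rot: [-179.7, -0.0, 92.2]
ft_force: [-12.1, 0.7, 5.2]
finger_gap: -0.3
grip_force: 6.4
```

Call:
{"fn": "step_arm", "kwargs": {"targets": [{"angular": [0, 0, 0], "dp": [0, -0.08, 0], "fingers": 1}, {"angular": [0, 0, 0], "dp": [0, -0.2, 0], "fingers": 1}, {"angular": [0, 0, 0], "dp": [0, -0.2, -0.2], "fingers": 1}, {"angular": [0, 0, 0], "dp": [0, -0.2, -0.4], "fingers": 1}, {"angular": [0, 0, 0], "dp": [0, -0.2, -0.55], "fingers": 1}, {"angular": [0, 0, 0], "dp": [0, -0.2, -0.6], "fingers": 1}, {"angular": [0, 0, 0], "dp": [0, -0.2, -0.6], "fingers": 1}, {"angular": [0, 0, 0], "dp": [0, -0.2, -0.6], "fingers": 1}]}}

```text
time: 30.8
tool_pos: [564.7, 39.7, 240.6]
tcp_rot: [-179.8, -0.0, 92.2]
ft_force: [-0.4, 0.3, -0.4]
finger_gap: 0.1
grip_force: 0.0
```

```bash
python3 - <<'E'
from h import *
a=snapshot('wrist');b=snapshot('scene');snapshot('top')
cv2.imwrite('pics/8.png',np.hstack([cv2.resize(a,(400,300)),cv2.resize(b[140:290,170:370],(400,300))]))
for c in('top','scene','wrist'):
  for n,z in(('axle_centre',100),('lever_tip',184),('meter_box',12)):
    for r in pinpoint(c,n)[:2]: print(n,c,round(r['conf'],2),np.round(r['at']),np.round(ray(c,r['at'],z)))
go((619,58,240),92.4)
E
```

```text
axle_centre top 0.52 [262. 187.] [609. -15. 100.]
meter_box top 0.88 [165. 147.] [772. 352.  12.]
meter_box top 0.85 [247. 133.] [830.  42.  12.]
axle_centre scene 0.64 [264. 213.] [638. -34. 100.]
lever_tip scene 0.65 [279. 169.] [627.  91. 184.]
meter_box scene 0.94 [264. 223.] [622.  -3.  12.]
meter_box scene 0.92 [344. 181.] [786. 320.  12.]
axle_centre wrist 0.69 [311. 218.] [628. -19. 100.]
lever_tip wrist 0.66 [331. 156.] [621.  71. 184.]
meter_box wrist 0.97 [457. 163.] [839.  30.  12.]
meter_box wrist 0.91 [299. 188.] [626. -15.  12.]
tcp [565.4  39.7 242.6] dp [0.081 0.271 0.013] ang z -0.001
```

View pics/8.png

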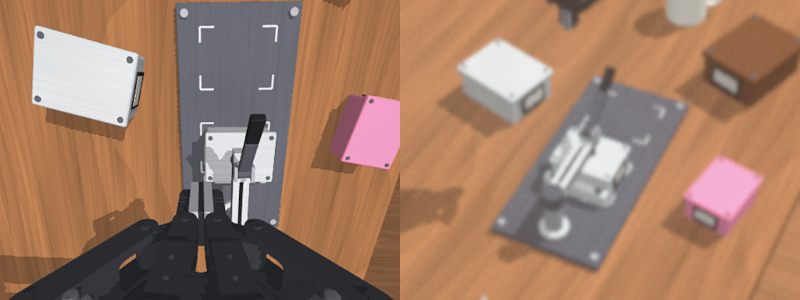

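Both views show the lever raised and pointing along the arm, away from the post (tip (258,120) on the left, (607,75) on the right), so the axle is snug. Next I'll fold it from above.

Call:
{"fn": "step_arm", "kwargs": {"targets": [{"angular": [0, 0, 0], "dp": [0.05, 0.14, 0], "fingers": 1}, {"angular": [0, 0, 0], "dp": [0.085, 0.275, 0], "fingers": 1}, {"angular": [0, 0, 0], "dp": [0.085, 0.275, 0.05], "fingers": 1}, {"angular": [0, 0, 0], "dp": [0.085, 0.275, 0.15], "fingers": 1}, {"angular": [0, 0, 0], "dp": [0.085, 0.275, 0.25], "fingers": 1}, {"angular": [0, 0, 0], "dp": [0.085, 0.275, 0.32], "fingers": 1}, {"angular": [0, 0, 0], "dp": [0.085, 0.275, 0.36], "fingers": 1}, {"angular": [0, 0, 0], "dp": [0.085, 0.275, 0.4], "fingers": 1}]}}

```text
time: 32.4
tool_pos: [619.9, 58.8, 162.5]
tcp_rot: [180.0, 0.0, 92.2]
ft_force: [0.9, 0.7, 0.5]
finger_gap: 0.1
grip_force: 0.0
```

Call:
{"fn": "step_arm", "kwargs": {"targets": [{"angular": [0, 0, 0], "dp": [0, 0, 0.03], "fingers": 1}, {"angular": [0, 0, 0], "dp": [0, 0, 0.06], "fingers": 1}, {"angular": [0, 0, 0], "dp": [0, 0, 0.09], "fingers": 1}, {"angular": [0, 0, 0], "dp": [0, 0, 0.12], "fingers": 1}, {"angular": [0, 0, 0], "dp": [0, 0, 0.15], "fingers": 1}, {"angular": [0, 0, 0], "dp": [0, 0, 0.18], "fingers": 1}, {"angular": [0, 0, 0], "dp": [0, 0, 0.21], "fingers": 1}, {"angular": [0, 0, 0], "dp": [0, 0, 0.24], "fingers": 1}]}}

```text
time: 33.4
tool_pos: [619.8, 59.0, 114.2]
tcp_rot: [180.0, -0.0, 92.2]
ft_force: [0.8, 1.0, 4.8]
finger_gap: 0.1
grip_force: 1.7
```

Folding (about 5 N upward). Continuing down to the stop.

Call:
{"fn": "step_arm", "kwargs": {"targets": [{"angular": [0, 0, 0], "dp": [0, 0, 0.02], "fingers": 1}, {"angular": [0, 0, 0], "dp": [0, 0, 0.04], "fingers": 1}, {"angular": [0, 0, 0], "dp": [0, 0, 0.055], "fingers": 1}, {"angular": [0, 0, 0], "dp": [0, 0, 0.065], "fingers": 1}, {"angular": [0, 0, 0], "dp": [0, 0, 0.075], "fingers": 1}, {"angular": [0, 0, 0], "dp": [0, 0, 0.08], "fingers": 1}, {"angular": [0, 0, 0], "dp": [0, 0, 0.08], "fingers": 1}, {"angular": [0, 0, 0], "dp": [0, 0, 0.08], "fingers": 1}]}}

```text
time: 34.4
tool_pos: [619.7, 58.7, 98.5]
tcp_rot: [-180.0, 0.0, 92.2]
ft_force: [0.5, 2.0, 1.6]
finger_gap: -0.0
grip_force: 1.0
```

Call:
{"fn": "step_arm", "kwargs": {"targets": [{"angular": [0, 0, 0], "dp": [0, 0, 0.01], "fingers": 1}, {"angular": [0, 0, 0], "dp": [0, 0, 0.02], "fingers": 1}, {"angular": [0, 0, 0], "dp": [0, 0, 0.03], "fingers": 1}, {"angular": [0, 0, 0], "dp": [0, 0, 0.035], "fingers": 1}, {"angular": [0, 0, 0], "dp": [0, 0, 0.04], "fingers": 1}, {"angular": [0, 0, 0], "dp": [0, 0, 0.045], "fingers": 1}, {"angular": [0, 0, 0], "dp": [0, 0, 0.05], "fingers": 1}, {"angular": [0, 0, 0], "dp": [0, 0, 0.05], "fingers": 1}]}}

```text
time: 35.4
tool_pos: [619.9, 58.9, 89.1]
tcp_rot: [180.0, -0.0, 92.2]
ft_force: [-2.1, 3.3, 6.1]
finger_gap: -0.3
grip_force: 3.2
```

Call:
{"fn": "step_arm", "kwargs": {"targets": [{"angular": [0, 0, 0], "dp": [0, 0, 0.005], "fingers": 1}, {"angular": [0, 0, 0], "dp": [0, 0, 0.01], "fingers": 1}, {"angular": [0, 0, 0], "dp": [0, 0, 0.015], "fingers": 1}, {"angular": [0, 0, 0], "dp": [0, 0, 0.02], "fingers": 1}, {"angular": [0, 0, 0], "dp": [0, 0, 0.025], "fingers": 1}, {"angular": [0, 0, 0], "dp": [0, 0, 0.03], "fingers": 1}, {"angular": [0, 0, 0], "dp": [0, 0, 0.03], "fingers": 1}, {"angular": [0, 0, 0], "dp": [0, 0, 0.03], "fingers": 1}]}}

```text
time: 36.4
tool_pos: [621.0, 59.4, 87.8]
tcp_rot: [179.8, -0.0, 92.2]
ft_force: [-14.9, 4.9, 33.8]
finger_gap: -0.1
grip_force: 16.9
```

```bash
python3 - <<'E'
from h import *
print(sense()['ft_force'],sense()['wrist_torque'])
a=snapshot('wrist');b=snapshot('scene')
cv2.imwrite('pics/9.png',np.hstack([cv2.resize(a,(400,300)),cv2.resize(b[140:290,170:370],(400,300))]))
for c in('scene','wrist'):
    for r in pinpoint(c,'lever_tip')[:2]: print(c,round(r['conf'],2),np.round(r['at']),np.round(ray(c,r['at'],117)))
E
```

```text
[-14.85568656   4.92541738  33.82063348] [ 0.74872462  2.67076126 -0.05918579]
wrist 0.55 [258. 182.] [619.  95. 117.]
```

View pics/9.png

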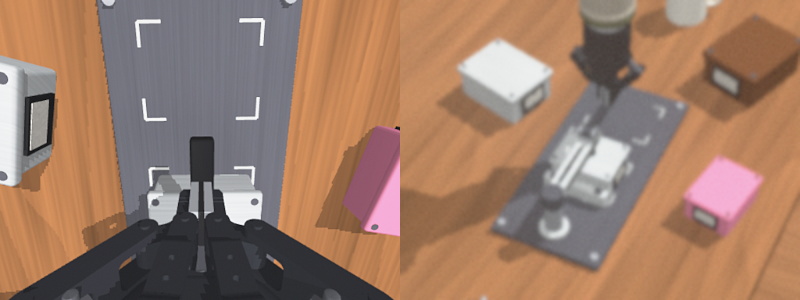

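The wrist view shows the lever flat under the fingers with its tip at (202,140), i.e. 112 mm out, and the force rose as at a stop. I'll lift away and check.

Call:
{"fn": "step_arm", "kwargs": {"targets": [{"angular": [0, 0, 0], "dp": [0, 0, -0.1], "fingers": 1}, {"angular": [0, 0, 0], "dp": [0, 0, -0.3], "fingers": 1}, {"angular": [0, 0, 0], "dp": [0, 0, -0.6], "fingers": 1}, {"angular": [0, 0, 0], "dp": [0.2, -0.2, -0.9], "fingers": 1}, {"angular": [0, 0, 0], "dp": [0.4, -0.4, -0.9], "fingers": 1}, {"angular": [0, 0, 0], "dp": [0.4, -0.4, -0.9], "fingers": 1}, {"angular": [0, 0, 0], "dp": [0.4, -0.4, -0.9], "fingers": 1}, {"angular": [0, 0, 0], "dp": [0.4, -0.4, -0.9], "fingers": 1}]}}

```text
time: 37.6
tool_pos: [537.0, 134.6, 261.4]
tcp_rot: [-179.9, 0.0, 92.1]
ft_force: [0.3, -0.2, -0.1]
finger_gap: -0.2
grip_force: 0.0
```

```bash
python3 - <<'E'
from h import *
a=snapshot('wrist');b=snapshot('scene')
cv2.imwrite('pics/10.png',np.hstack([cv2.resize(a,(400,300)),cv2.resize(b[140:290,170:370],(400,300))]))
for c in('scene','wrist'):
  for n,z in(('axle_centre',100),('lever_tip',117),('post_top',100),('meter_box',12)):
    for r in pinpoint(c,n)[:2]: print(n,c,round(r['conf'],2),np.round(r['at']),np.round(ray(c,r['at'],z)))
E
```

```text
axle_centre scene 0.83 [263. 211.] [632. -30. 100.]
axle_centre scene 0.53 [245. 238.] [ 637. -156.  100.]
lever_tip scene 0.66 [280. 180.] [620. 111. 117.]
post_top scene 0.76 [245. 239.] [ 636. -158.  100.]
meter_box scene 0.78 [225. 189.] [416.  80.  12.]
meter_box scene 0.77 [265. 222.] [622.   3.  12.]
axle_centre wrist 0.86 [321. 278.] [624. -19. 100.]
meter_box wrist 0.78 [163. 168.] [400.  97.  12.]
meter_box wrist 0.62 [449. 217.] [834.  38.  12.]
```

View pics/10.png

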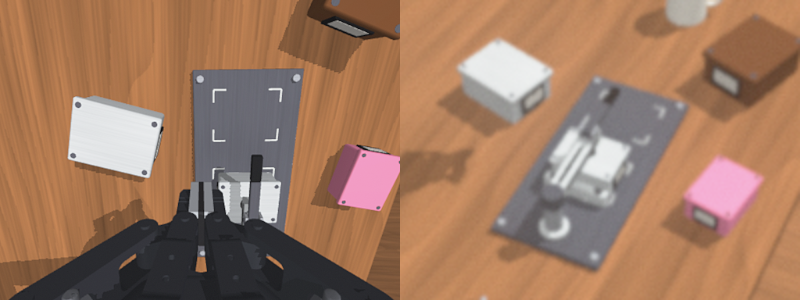

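Both views show the lever flat and in line with the arm (tip at (257,157) on the left), the box in place and everything else undisturbed.

```bash
python3 -c "
from bench import *
print(hand_in())"
```

```text
the job is handed in; nothing more can be done
None
```

I've handed the job in: the box is against the end stop, the clamp arm is at its stop, the axle is snug and the lever is folded flat. The final pictures and contact forces agree with that, but the hand-in gave no verdict.

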